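# Seat a drill battery in the bench charger

### The arm

A 6-joint arm with a two-finger parallel gripper is mounted at the origin on a cart in front of the work surface, level with it; the furniture and walls round the work are solid. World frame = base frame: x ahead of the robot, y to its left, z up, the work surface at z = 0. Lengths are in m, angles in rad, forces in N, time in s.
With the tool pointing down it reaches from about 0.35 to 0.85 m from the base axis. Payload 8.1 kg.
Tool frame: the origin (TCP) lies on the centre line of the jaws, within the pads' length; the fingertips stand 22 mm ahead of it and the grasp point (between the pads) lies 3 mm ahead of it; z points along the fingers, y is the line along which they close (so a half turn about z gives the same grasp; the last joint's range is limited). The gripper opens to 93 mm and grips with 3 to 60 N. Pads are 15 mm wide; open, the fingers measure 128 mm over their backs; the gripper's body (75 mm by 188 mm) begins 65 mm behind the grasp point.
Start: joints at [1.233, 0.13, 1.488, -0, 1.523, -0.085], TCP at [0.15, 0.581, 0.241] pointing down, gripper open.
Joint ranges: [-2.96, 2.96], [-0.89, 2.26], [0.02, 2.5], [-1.34, 4.48], [0, 2.73], [-2.66, 2.66]. Speed limits (rad/s): [2.39, 2.39, 2.79, 3.14, 3.14, 3.14].

### API

Orientations are given as a rotation vector (axis times angle).
In Python, from bench import readout, eyes, job gives the robot as it stands. The module is installed in compiled form; this text tells all that it offers.
- The arm moves only by the tool step_arm, never from a script. Its argument "increments" is a list of rows, each a list of 3 entries, a list of its own where there are three numbers: the finger opening in cm, from 0 to 9.3, then the shift along the tool's x, y, z in cm, then the turn about the tool's z in degrees. A call has 1 to 12 rows; each row is the pose to reach, as a shift and turn from the pose commanded when the call began, along the tool's axes at that moment; what a row does not reach only later rows make up. A row lasts 1/8 s, in which the tool goes at most 62.5 mm and 10.7 degrees, less where a joint would pass 70% of its speed; a pose out of reach is approached as far as the arm can. A call with a gripper value outside its range is refused whole. The fingers move at their own pace and stop on an object; "grip_force" is the grip in N (left out, the last holds). Time passes only in rows, so rows that repeat a pose let the fingers close. It gives the time, the measured TCP pose, the force, the opening and the grip force at its end, in the units of the state.
- readout.get_state(): the state, without advancing time (a new reading comes with each control period).
- eyes.get_image(name): name is "scene" or "side" or "wrist"; returns (picture, depth): 480x640x3 uint8, red, green, blue; 480x640 float32, m along the optical axis (not along the pixel's ray), 0 where there is no reading.
- eyes.get_calibration(name): a dict with "vfov" (degrees; the focal length in pixels is half the picture's height over the tangent of half this angle, whatever the lens; pixels are square), "cx", "cy" (the principal point, pixels), "R" (3x3) and "t" (3): a world point X has camera coordinates R X + t; the wrist camera has in their place "mount" (4x4, takes a point from camera to tool coordinates, whose origin is the TCP and whose axes are the flange's). Camera axes: x right, y down, z forward; pixel columns grow to the right and rows downward; lengths in m; the calibration is good to about 2 mm. The wrist camera is an equidistant fisheye: a pixel r from the principal point sees the ray r / f radians off the axis. A picture is of the moment at which its call begins: read the wrist's pose just before it. get_calibration takes no time and is no camera call.
- job.job_done(): hands the job in; it is judged then, once.
The state is a dict: "time_s": time; "joint_positions": joint angles; "dq": joint speeds; "joint_torque": joint torques, N m; "ee_pos": TCP position; "ee_rot": TCP orientation; "wrist_force": force on the tool from outside, world axes, zero at the start; "ft_torque": the same for the moment, N m; "gripper_width": opening from 0.0 (shut) to 1.0 (fully open); "finger_force": force on a finger pad.
Only numpy, scipy, OpenCV 4.12 (cv2) and the standard library are available. Lean on these libraries where they do the work, as an engineer would, in place of code of your own. Each camera call takes 0.05 s, during which the arm holds its last target. There are 200 camera calls.

### The job

Put the drill battery on charge: lay it flat in the open tray of the bench charger, then slide it along under the two rails until it is fully home and both spring catches have snapped in behind it. Then throw the toggle switch on the charger over to its other side, and leave the tape measure, the carton and the pliers where they are.

Things in the scene. Friction and masses are not known exactly. Their poses are not given: they have to be found in the camera images.
- battery: black drill battery: lower block 68 (x) x 110 (y) x 45 (z) mm, centred on it a top block 50 x 90 mm reaching to 60 mm height, so a 9 mm wide shoulder runs along each long side. Origin: centre of the underside; z up, y along its length. About 0.55 kg. Either end may lead. Grip it across the 68 mm or the 50 mm, from above
- charger: bench charger, fixed, base plate 104 (x) x 332 (y) x 8 (z) mm. Origin on the bench, on the slide channel's centre line; z up; +y points from the open tray (y -160 to -30 mm) along the channel (y 5 to 115) to the end stop at y 115, which is the black housing (to y 172, 66 mm high) that carries the switch
- tray (a point): point on the base plate (8 mm above the bench) at charger y = -100 mm: where the battery's origin goes when laid in the tray, its length along the charger's y. The tray's curbs are 10 mm high and 92 mm apart, and narrow from y -75 to -32 mm to 73 mm apart; the battery's leading end then has 5 mm to each side
- seat (a point): point on the base plate at charger y = +60 mm: the battery's origin when it touches the end stop; the catches hold it from 57 mm on. The channel is 71 mm wide, walls 60 mm above the bench. Two steel rail lips, undersides 55 mm above the bench and 58 mm apart, go over the battery's shoulders: it cannot go in from above
- catch_far (a joint): spring catch at the charger's +x side: steel leaf 12 to 30 mm above the bench, hinged at charger y = -28 mm, tip at y = +1 mm leaning into the channel (57 mm between both tips). 0 rad = sprung in; about 0.2 while the battery passes; back to 0 when its tail is past. Sliding home takes 5 to 10 N. A pusher goes between the tips or above 30 mm
- catch_near (a joint): the same catch, mirrored, at the charger's -x side
- switch (a joint): toggle switch on a grey block (70 x 50 x 25 mm) on top of the housing: a steel lever that swings in the charger's x-z plane, pivot at charger x 0, y 146 mm, 88 mm above the bench, and stays where left. 0 to 0.15 rad = off, leaning to the charger's -x; 1.0 rad = on, leaning to +x, at its stop. About 1 to 2 N sideways at the tip moves it
- switch_tip (a point): centre of the 26 mm ball at the lever's tip, 55 mm from the pivot (moves with it)
- tape_measure: black tape measure, 44 x 90 x 69 mm, standing; origin at the centre of its underside. A bystander
- nail_box: cardboard carton, 50 x 85 x 42 mm; origin at the centre of its underside. A bystander
- pliers: red-handled pliers lying flat, 60 x 175 x 12 mm; origin at the centre of the underside. A bystander
There are look-alikes about, which are no part of the job. Leave any orange or pink look-alike of the battery alone.

How it is judged:
By the outcome, as a careful person would: the job done as asked, in the order asked, and still so for the second after the job is handed in, with the robot touching nothing.
It also fails if it takes over 58 s, if anything falls off the work surface, if the arm or the gripper's body presses on something with over 40 N, if the wrist force passes 120 N, or if a joint passes its speed limit or range.

## Working session

There is one attempt and no reset: what is moved stays moved. The work goes in short steps, Python scripts to look and compute and a tool call to move; the robot and the scene stay as the last step left them, time stands still between calls to the robot, and variables do not carry over. Pictures are saved under pics/ and viewed, at most 10 in all, crops included, and the job is handed in when it is done.

Besides the shell and the picture viewer there is one more tool, called after ">>>" as name([rows], argument=value, ...), one row to a line, values as JSON. step_arm: Moves the arm, as the interface text tells. Its arguments: {"type":"object","properties":{"increments":{"type":"array"},"grip_force":{"type":"number"}},"required":["increments"]}

```bash
mkdir -p pics
cat > h.py <<'E'
import numpy as np, cv2
from bench import readout, eyes, job
from scipy.spatial.transform import Rotation as Ro
def grab(n):
    s=readout.get_state(); p,d=eyes.get_image(n); c=eyes.get_calibration(n)
    np.savez(f'{n}.npz',p=p,d=d,ee=s['ee_pos'],rot=s['ee_rot']); return p,d
def pts(n):
    z=np.load(f'{n}.npz'); d=z['d']; c=eyes.get_calibration(n)
    f=240/np.tan(np.radians(c['vfov'])/2)
    v,u=np.mgrid[0:480,0:640]; a=(u-c['cx'])/f; b=(v-c['cy'])/f
    if 'R' in c:
        P=np.dstack([a*d,b*d,d]); W=(P-np.array(c['t']))@np.array(c['R'])
    else:
        r=np.hypot(a,b)+1e-9; k=np.tan(r)/r; P=np.dstack([a*k*d,b*k*d,d])
        M=np.array(c['mount']); T=P@M[:3,:3].T+M[:3,3]
        W=T@Ro.from_rotvec(z['rot']).as_matrix().T+z['ee']
    W[d<=0]=np.nan
    return z['p'],W
def save(n,p): cv2.imwrite('pics/'+n,p[:,:,::-1])
E
python3 - <<'E'
from h import *
s=readout.get_state();print(s)
a,_=grab('scene');b,_=grab('side');c,_=grab('wrist')
save('a.png',a);save('b.png',b);save('c.png',c)
for n in('scene','side','wrist'):print(n,eyes.get_calibration(n))
print(Ro.from_rotvec(s['ee_rot']).as_matrix().round(3))
E
```

```text
{'time_s': 0.0, 'joint_positions': array([ 1.23258369e+00,  1.31130986e-01,  1.48927379e+00,  9.79904168e-07,
        1.52301961e+00, -8.53976437e-02]), 'dq': array([-0.00101503,  0.00149757,  0.0010882 , -0.00103075, -0.00050444,
        0.00139324]), 'joint_torque': array([-8.71763461e-07, -5.59813285e+01, -4.91774011e+01,  7.68032460e-02,
        3.52763711e-02, -1.29236601e-04]), 'ee_pos': array([0.14987705, 0.58042755, 0.23960847]), 'ee_rot': array([-3.96015369e-01, -3.11614232e+00,  2.81231256e-03]), 'wrist_force': array([ 1.14207721, -0.38736133,  0.01320264]), 'ft_torque': array([-0.01635398, -0.01564749,  0.00979642]), 'finger_force': 0.0, 'gripper_width': 0.9978033398512138}
scene {'vfov': 43.226336400747215, 'cx': 313.1787331060619, 'cy': 246.83628486597726, 'R': array([[ 0.80764373, -0.58944075,  0.01646858],
       [-0.38134016, -0.54340183, -0.7478597 ],
       [ 0.44976804,  0.59772407, -0.66365251]]), 't': array([-0.54746567,  0.14633036,  1.11267541])}
side {'vfov': 56.008038309627274, 'cx': 322.1661060275617, 'cy': 243.44090159398505, 'R': array([[ 0.89254728, -0.45072634, -0.01432192],
       [-0.30723505, -0.5845383 , -0.75094714],
       [ 0.33009994,  0.67465602, -0.660207  ]]), 't': array([-0.55343556,  0.10641109,  1.06041818])}
wrist {'vfov': 65.70646984690485, 'cx': 315.4379421594077, 'cy': 236.53584908990393, 'mount': array([[-3.99002419e-04, -9.61942083e-01, -2.73253125e-01,
         7.51808950e-02],
       [ 9.99999835e-01, -4.96449223e-04,  2.87473554e-04,
        -1.99240861e-06],
       [-4.12189211e-04, -2.73252965e-01,  9.61942123e-01,
        -1.43860450e-01],
       [ 0.00000000e+00,  0.00000000e+00,  0.00000000e+00,
         1.00000000e+00]])}
[[-0.968  0.25  -0.001]
 [ 0.25   0.968 -0.002]
 [ 0.    -0.002 -1.   ]]
```

View pics/a.png

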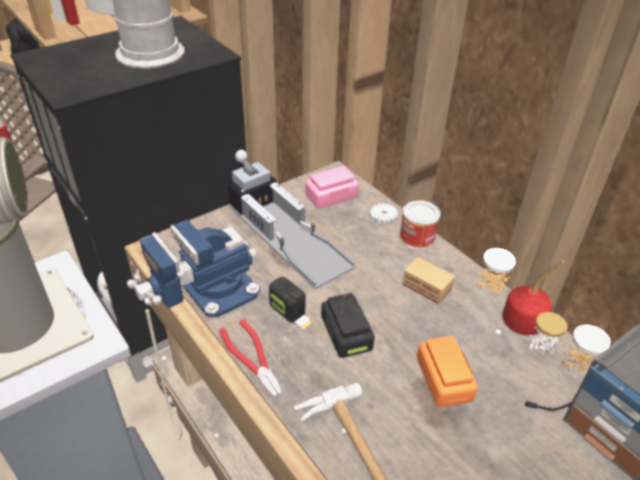

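View pics/b.png

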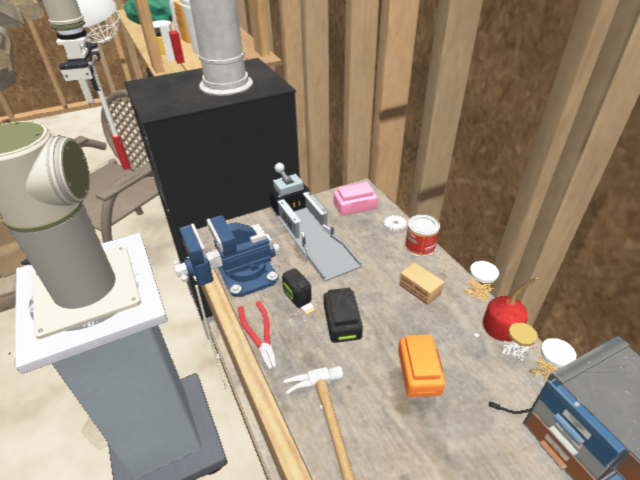

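The scene and side views show the battery (side px ~343,315), the charger with its tray (~325,258) and housing (~288,195), the tape measure (~297,287) and the vise (~240,255), next to the channel. Next I measure the battery and charger.

```bash
python3 - <<'E'
from h import *
for n,bat,ball,tray in(('side',(315,280,370,350),(280,168),(330,258)),('scene',(315,285,380,365),(241,156),(320,262))):
    p,W=pts(n)
    u0,v0,u1,v1=bat; R=W[v0:v1,u0:u1].reshape(-1,3)
    top=R[(R[:,2]>.053)&(R[:,2]<.068)]; 
    r=cv2.minAreaRect((top[:,:2]*1000).astype(np.float32)); print(n,'bat top',len(top),r,top[:,2].mean(), cv2.boxPoints(r).round(0).tolist())
    low=R[(R[:,2]>.02)];print(' all',cv2.minAreaRect((low[:,:2]*1000).astype(np.float32)))
    for q in(ball,tray):print(q,W[q[1],q[0]])
    # region around charger: plate points
    t=W[tray[1],tray[0]]
    m=(np.abs(W[...,2]-.008)<.004)&(np.linalg.norm(W[...,:2]-t[:2],axis=2)<.2)&(p.std(axis=2)<12)&(p.mean(axis=2)>90)&(p.mean(axis=2)<190)
    nl,L,S,C=cv2.connectedComponentsWithStats(m.astype(np.uint8));l=L[tray[1],tray[0]];print(' comp',l,S[l])
    if l:
        r=cv2.minAreaRect((W[L==l][:,:2]*1000).astype(np.float32));print(' plate',r,cv2.boxPoints(r).round(0).tolist())
p,W=pts('side')
for lo,hi in((.055,.064),(.064,.07),(.082,.1),(.1,.16)):
    m=(W[...,2]>lo)&(W[...,2]<hi);m[:160]=0;m[245:]=0;m[:,:268]=0;m[:,335:]=0
    Q=W[m];print(lo,len(Q));
    if len(Q)>3:print(cv2.minAreaRect((Q[:,:2]*1000).astype(np.float32)),Q.mean(0))
E
python3 -c "
import cv2
a=cv2.imread('pics/b.png')[150:350,230:430];a=cv2.resize(a,(600,600),interpolation=2)
c=cv2.imread('pics/c.png');cv2.imwrite('pics/d.png',a)"
```

```text
side bat top 838 ((484.6632385253906, -364.3252868652344), (91.47268676757812, 50.254825592041016), 71.61370849609375) 0.05980919706306761 [[446.0, -400.0], [494.0, -416.0], [523.0, -329.0], [475.0, -313.0]]
 all ((483.9515075683594, -365.25213623046875), (112.18643188476562, 68.61326599121094), 71.59122467041016)
(280, 168) [0.52580078 0.0515039  0.14727261]
(330, 258) [ 0.55061995 -0.18071654  0.00923328]
 comp 0 [     0      0    640    480 306742]
scene bat top 1115 ((485.431396484375, -365.1186218261719), (91.28556823730469, 50.95989227294922), 70.70283508300781) 0.059030783217499966 [[446.0, -400.0], [494.0, -417.0], [525.0, -330.0], [476.0, -314.0]]
 all ((485.0453186035156, -366.31884765625), (111.46986389160156, 68.41107177734375), 71.79017639160156)
(241, 156) [nan nan nan]
(320, 262) [ 0.55849777 -0.18725008  0.00514952]
 comp 0 [     0      0    640    480 306212]
0.055 483
((537.1309204101562, -31.479568481445312), (234.64389038085938, 142.41213989257812), 70.72064208984375) [ 0.54867315 -0.00616874  0.05984329]
0.064 150
((547.2077026367188, 41.346405029296875), (70.4635238647461, 112.63443756103516), 70.05293273925781) [0.537515   0.05149147 0.06611006]
0.082 336
((502.33087158203125, -36.27398681640625), (297.9164123535156, 79.53101348876953), 64.1285400390625) [0.53887607 0.04588237 0.09046291]
0.1 119
((471.55572509765625, -30.893768310546875), (266.1326599121094, 41.0136604309082), 54.058448791503906) [0.52988019 0.05615576 0.13168288]
```

View pics/c.png

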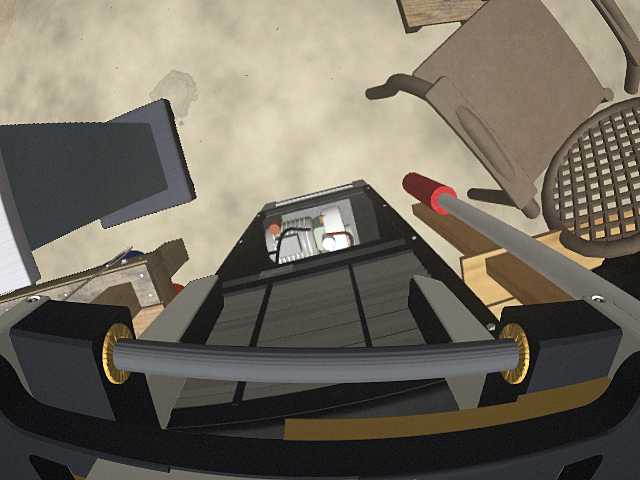

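Run:
```python
from h import *
for n in('side','scene'):
    p,W=pts(n); X=W[...,:2]
    near=(np.linalg.norm(X-[.54,-.06],axis=2)<.22)
    m=near&(np.abs(W[...,2]-.060)<.0035)
    # exclude battery
    m&=W[...,1]>-.28
    nl,L,S,C=cv2.connectedComponentsWithStats(m.astype(np.uint8),connectivity=8)
    for l in range(1,nl):
        if S[l][4]>25:
            Q=W[L==l]; r=cv2.minAreaRect((Q[:,:2]*1000).astype(np.float32)); print(n,S[l],np.round(r[0]),np.round(r[1]),round(r[2],1),p[L==l].mean(0).round(), cv2.boxPoints(r).round().tolist())
    b=W[(W[...,2]>.129)&(W[...,2]<.16)&near]; print('ball',len(b),b.mean(0) if len(b) else 0)
    # tray: low gray
    m=near&(W[...,2]>.004)&(W[...,2]<.022)&(W[...,1]<-.03)&(W[...,0]>.49)
    nl,L,S,C=cv2.connectedComponentsWithStats(m.astype(np.uint8),connectivity=8)
    for l in range(1,nl):
        if S[l][4]>200:
            Q=W[L==l]; r=cv2.minAreaRect((Q[:,:2]*1000).astype(np.float32)); print(' tray',S[l],r,cv2.boxPoints(r).round().tolist())
    # obstacles high
    for lo,hi in((.1,.2),(.2,.35),(.35,.9)):
        Q=W[(W[...,2]>lo)&(W[...,2]<hi)&(W[...,0]<.95)&(np.hypot(W[...,0],W[...,1])<1)&(np.hypot(W[...,0],W[...,1])>.3)]
        print(' obst',lo,len(Q),np.nanpercentile(Q,[1,99],axis=0).round(2).tolist() if len(Q) else '')
for n in('side',):
    p,W=pts(n)
    for q in((210,95),(130,90),(290,90),(222,60),(200,170)):print(q,W[q[1],q[0]])
```

```text
side [338 183  36  15 325] [716. -13.] [57. 89.] 82.4 [254. 207. 233.] [[669.0, -35.0], [757.0, -47.0], [764.0, 9.0], [676.0, 21.0]]
side [270 188  58  36 431] [553.   4.] [100. 159.] 1.2 [191. 194. 195.] [[501.0, 83.0], [504.0, -76.0], [605.0, -74.0], [601.0, 85.0]]
side [242 253  29  12  74] [ 374. -151.] [69.  6.] 0.4 [ 56.  78. 104.] [[339.0, -148.0], [340.0, -155.0], [408.0, -154.0], [408.0, -148.0]]
ball 331 [ 0.38877053 -0.07832924  0.1421876 ]
 tray [ 288  219   74   62 2226] ((554.8067626953125, -134.69094848632812), (106.87478637695312, 209.82644653320312), 0.4481602907180786) [[501.0, -30.0], [502.0, -240.0], [609.0, -239.0], [607.0, -29.0]]
 obst 0.1 18419 [[0.25, -0.75, 0.1], [0.92, 0.87, 0.2]]
 obst 0.2 22593 [[0.12, -0.52, 0.2], [0.92, 0.87, 0.35]]
 obst 0.35 34502 [[0.13, -0.52, 0.35], [0.92, 0.77, 0.6]]
scene [311 167  43  20 445] [717. -16.] [56. 89.] 80.9 [247. 203. 227.] [[668.0, -37.0], [756.0, -51.0], [765.0, 4.0], [677.0, 18.0]]
scene [228 179  77  44 667] [553.   9.] [ 99. 168.] 2.1 [189. 188. 190.] [[501.0, 91.0], [507.0, -77.0], [606.0, -74.0], [600.0, 95.0]
[... 429 characters left out ...]
33635711669922), 77.2469711303711) [[657.0, -42.0], [758.0, -65.0], [761.0, -53.0], [660.0, -30.0]]
 tray [ 257  213   98   75 3217] ((560.48095703125, -135.27444458007812), (116.09886169433594, 212.29800415039062), 0.9496790170669556) [[501.0, -30.0], [504.0, -242.0], [620.0, -240.0], [617.0, -28.0]]
 obst 0.1 29314 [[0.25, -0.75, 0.1], [0.92, 0.87, 0.2]]
 obst 0.2 29289 [[0.27, -0.52, 0.2], [0.92, 0.87, 0.35]]
 obst 0.35 21981 [[0.83, -0.52, 0.35], [0.92, 0.08, 0.56]]
(210, 95) [0.46920497 0.46570459 0.19947631]
(130, 90) [0.25487543 0.62690114 0.19950816]
(290, 90) [0.70233402 0.38068366 0.1997035 ]
(222, 60) [0.52052854 0.45259415 0.30110566]
(200, 170) [0.376185   0.38247968 0.00235825]
```

View pics/d.png

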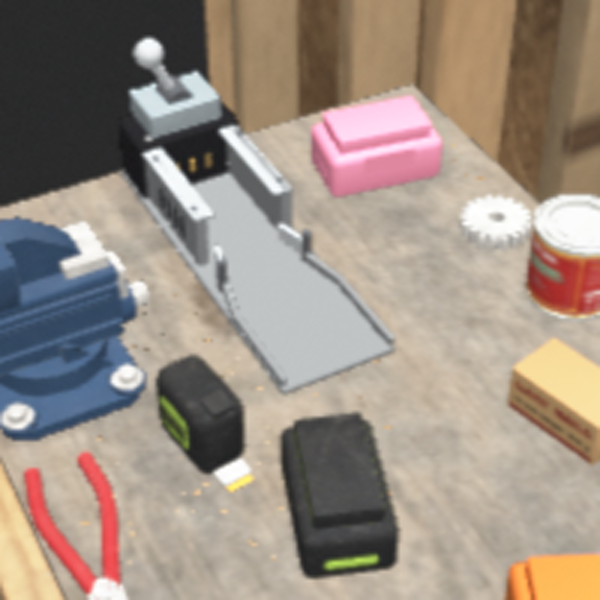

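Close-up: the charger's y axis is almost world +y (about 1° ccw), origin near (0.554, -0.081), and the lever leans to -x. The battery centre is about (0.485, -0.366) at 71.6°. I'll now swing clear of the stove (top at z 0.2) and go above the battery.

>>> step_arm([
  [9.3,[0,0,-6],0],
  [9.3,[-6,-6,-6],5],
  [9.3,[-32,-31,-6],40],
  [9.3,[-32,-31,-6],40],
  [9.3,[-32,-31,-6],40],
  [9.3,[-32,-31,-6],40],
  [9.3,[-32,-31,-6],40],
  [9.3,[-32,-31,-6],60],
  [9.3,[-56,-85,-1],94],
  [9.3,[-56,-85,-1],94],
  [9.3,[-56,-85,-1],94],
  [9.3,[-56,-85,-1],94],
], grip_force=40)

```text
time_s: 1.65
ee_pos: [0.4202, -0.0399, 0.2797]
ee_rot: [2.55, 1.834, 0.001]
wrist_force: [1.1, 0.9, 0.4]
gripper_width: 1.0
finger_force: 0.0
```

```bash
cat > to.py <<'E'
# usage: to.py X Y Z yawdeg(of tool y) -> shift in tool axes cm and turn deg from measured pose
import sys
from h import *
s=readout.get_state(); R=Ro.from_rotvec(s['ee_rot']).as_matrix()
yaw=np.degrees(np.arctan2(R[1,1],R[0,1]))
a=list(map(float,sys.argv[1:]))
print('t',s['time_s'],'ee',s['ee_pos'].round(4),'yaw',yaw.round(2),'F',s['wrist_force'].round(1),'w',s['gripper_width'],'z',R[:,2].round(3))
for i in range(0,len(a),4):
    print(a[i:i+4],(100*R.T@(np.array(a[i:i+3])-s['ee_pos'])).round(2),'turn',round((yaw-a[i+3]+180)%360-180,1))
E
python3 to.py .479 -.385 .25 -18.4
python3 - <<'E'
from h import *
p,W=pts('side')
for x0 in(.42,.44,.46,.48):
    m=(W[...,0]>x0)&(W[...,0]<.50)&(abs(W[...,1]+.08)<.12)
    print(x0,np.nanpercentile(W[m][:,2],[50,99,100]).round(3))
E
```

```text
t 1.65 ee [ 0.4202 -0.0399  0.2797] yaw -18.56 F [1.1 0.9 0.4] w 1.0004351124464632 z [ 0.001 -0.    -1.   ]
[0.479, -0.385, 0.25, -18.4] [-30.84  16.55   2.97] turn -0.2
0.42 [0.    0.059 0.088]
0.44 [0.    0.003 0.051]
0.46 [-0.     0.003  0.006]
0.48 [-0.     0.003  0.006]
```

>>> step_arm([
  [9.3,[-30.8,16.6,3],0],
  [9.3,[-30.8,16.6,3],0],
  [9.3,[-30.8,16.6,3],0],
  [9.3,[-30.8,16.6,3],0],
  [9.3,[-30.8,16.6,3],0],
  [9.3,[-30.8,16.6,3],0],
  [9.3,[-30.8,16.6,3],0],
  [9.3,[-30.8,16.6,3],0],
])

```text
time_s: 2.65
ee_pos: [0.4817, -0.3818, 0.2494]
ee_rot: [-2.544, -1.841, -0.0]
wrist_force: [-0.5, -0.1, 0.1]
gripper_width: 0.998
finger_force: 0.0
```

```bash
python3 - <<'E'
from h import *
p,_=grab('wrist');save('w1.png',p)
p,W=pts('wrist')
near=np.linalg.norm(W[...,:2]-[.485,-.365],axis=2)<.09
for lo,hi in((.055,.065),(.02,.065)):
    Q=W[near&(W[...,2]>lo)&(W[...,2]<hi)]
    r=cv2.minAreaRect((Q[:,:2]*1000).astype(np.float32));print(len(Q),r,Q[:,2].mean())
m=(W[...,2]>.004)&(W[...,2]<.022)&(W[...,1]<-.03)&(W[...,0]>.49)&(W[...,0]<.63)&(W[...,1]>-.26)
Q=W[m];r=cv2.minAreaRect((Q[:,:2]*1000).astype(np.float32));print('tray',r)
E
python3 to.py .479 -.385 .25 -18.4
```

```text
5276 ((469.4471435546875, -345.3360595703125), (111.51526641845703, 94.07453918457031), 72.5101318359375) 0.05961387199739314
7891 ((471.0673522949219, -350.6575927734375), (120.53754425048828, 105.67655181884766), 71.12336730957031) 0.053989172730890995
tray ((557.436279296875, -197.44398498535156), (104.74079132080078, 81.08592987060547), 0.6411277055740356)
t 2.7 ee [ 0.4819 -0.3814  0.2498] yaw -18.17 F [ 0.2  0.9 -1. ] w 1.0008548565230875 z [-0.  0. -1.]
[0.479, -0.385, 0.25, -18.4] [-0.43 -0.17 -0.02] turn 0.2
```

View pics/w1.png

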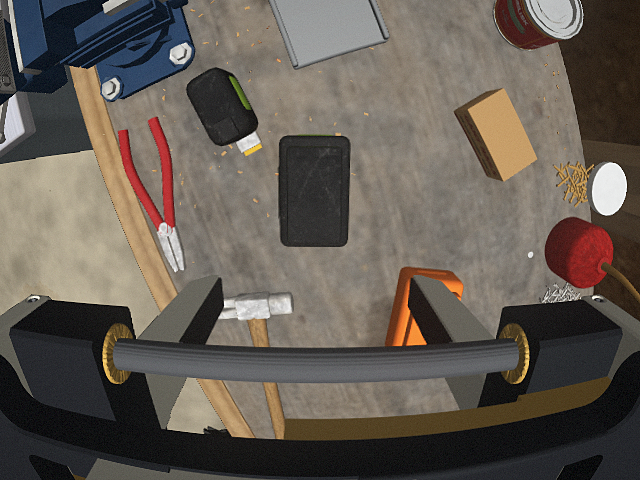

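Wrist view: battery at px (314,190), centred between the fingers and aligned with them. The hammer head at (285,302) is near its tail, so I check the numbers there.

Run:
```python
from h import *
p,W=pts('wrist')
B=W[128:252,272:356].reshape(-1,3)
for lo in(.055,.02):
    Q=B[B[:,2]>lo];r=cv2.minAreaRect((Q[:,:2]*1000).astype(np.float32));print(len(Q),r)
c=np.array([.485,-.3655]);l=np.array([.316,.949]);w=np.array([.949,-.316])
for q in((290,302),(270,295),(225,300),(240,140),(255,150)):
    x=W[q[1],q[0]];print(q,x.round(3),'along',((x[:2]-c)@l).round(3),'across',((x[:2]-c)@w).round(3))
z=W;m=(z[...,2]>.004)&(z[...,2]<.022)&(z[...,1]<-.03)&(z[...,0]>.49)&(z[...,0]<.63)&(z[...,1]>-.26)
v,u=np.nonzero(m);print('traypx',u.min(),u.max(),v.min(),v.max())
for y0 in(-.232,-.225,-.218,-.21):
    q=z[m&(abs(z[...,1]-y0)<.004)];h=q[q[:,2]>.013];print(y0,q[:,0].min(),q[:,0].max(),h[:,0].min() if len(h) else 0,h[:,0].max() if len(h) else 0,np.median(q[:,2]))
print(z[m][:,1].min())
```

```text
5218 ((487.2757263183594, -362.1137390136719), (89.53303527832031, 50.63847351074219), 71.62495422363281)
7738 ((486.5918884277344, -361.8088073730469), (109.47989654541016, 69.08184814453125), 71.12336730957031)
(290, 302) [ 0.423 -0.472  0.022] along -0.121 across -0.025
(270, 295) [ 0.403 -0.46   0.015] along -0.116 across -0.048
(225, 300) [ 0.351 -0.45   0.017] along -0.123 across -0.1
(240, 140) [ 0.43  -0.29   0.006] along 0.054 across -0.076
(255, 150) [ 0.441 -0.305  0.003] along 0.043 across -0.061
traypx 268 388 0 69
-0.232 0.5057281844908394 0.6097772046424219 0.5057281844908394 0.6097772046424219 0.007961662262540109
-0.225 0.5055211765700619 0.6101285763259735 0.5055211765700619 0.6101285763259735 0.007986698952775373
-0.218 0.5052588236598142 0.6095742005487156 0.505614897980791 0.6095742005487156 0.008052553284599959
-0.21 0.5053063947135534 0.6096037889348467 0.5056621666894188 0.6096037889348467 0.00801083932180055
-0.23842790963642235
```

>>> step_arm([
  [9.3,[-0.2,-0.2,6],0],
  [9.3,[-0.2,-0.2,12],0],
  [9.3,[-0.2,-0.2,17],0],
  [9.3,[-0.2,-0.2,20.3],0],
  [9.3,[-0.2,-0.2,20.3],0],
  [5,[-0.2,-0.2,20.3],0],
  [5,[-0.2,-0.2,20.3],0],
  [5,[-0.2,-0.2,20.3],0],
  [5,[-0.2,-0.2,20.3],0],
  [5,[-0.2,-0.2,20.3],0],
], grip_force=40)

```text
time_s: 3.95
ee_pos: [0.4799, -0.3844, 0.0488]
ee_rot: [2.543, 1.841, 0.0]
wrist_force: [-3.6, 1.1, 7.2]
gripper_width: 0.728
finger_force: 40.0
```

```bash
python3 to.py .479 -.385 .25 -18.4
```

```text
t 3.95 ee [ 0.4799 -0.3844  0.0488] yaw -18.2 F [-3.6  1.1  7.2] w 0.7282697205591704 z [ 0.001 -0.002 -1.   ]
[0.479, -0.385, 0.25, -18.4] [ -0.11  -0.03 -20.12] turn 0.2
```

>>> step_arm([
  [5,[0,0,-5],0],
  [5,[0,0,-10],0],
  [5,[5,0.4,-10],-8],
  [5,[10,0.8,-10],-16],
  [5,[15,1.2,-10],-19.3],
  [5,[19.8,1.6,-10],-19.3],
  [5,[19.8,1.6,-10],-19.3],
  [5,[19.8,1.6,-10],-19.3],
  [5,[19.8,1.6,-10],-19.3],
])

```text
time_s: 5.08
ee_pos: [0.5559, -0.2016, 0.1466]
ee_rot: [-2.201, -2.241, 0.001]
wrist_force: [0.4, -0.3, -5.7]
gripper_width: 0.725
finger_force: 40.0
```

```bash
python3 to.py .557 -.201 .058 1.1
python3 - <<'E'
from h import *
p,_=grab('wrist');save('w2.png',p)
p,W=pts('wrist')
# wall tops
for y0 in np.arange(-.09,.03,.015):
    m=(abs(W[...,1]-y0)<.004)&(abs(W[...,0]-.555)<.07)&(W[...,2]>.056)&(W[...,2]<.064)
    x=W[m][:,0];a=x[x<.555];b=x[x>.555]
    if len(a)>2 and len(b)>2:print('wall',round(y0,3),a.min().round(4),a.max().round(4),b.min().round(4),b.max().round(4))
m=(W[...,2]>.056)&(W[...,2]<.064)&(abs(W[...,0]-.555)<.06)&(W[...,1]>-.1)&(W[...,1]<.05);q=W[m][:,1];print(np.percentile(q,[0,1,99,100]))
E
```

```text
t 5.075 ee [ 0.5559 -0.2016  0.1466] yaw 1.02 F [ 0.4 -0.3 -5.7] w 0.7247177326634724 z [-0. -0. -1.]
[0.557, -0.201, 0.058, 1.1] [0.06 0.12 8.86] turn -0.1
wall -0.075 0.509 0.525 0.5918 0.6011
wall -0.06 0.5089 0.5265 0.5841 0.6019
wall -0.045 0.5087 0.5266 0.5839 0.6017
[-0.07358087 -0.07241647 -0.03727771 -0.03612686]
```

View pics/w2.png

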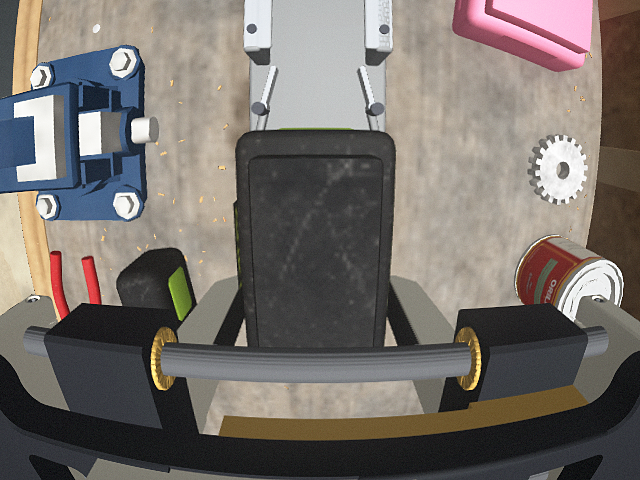

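Wrist view: the battery is held squarely (top block px 250–385), the channel is straight ahead with the catches at (262,90) and (370,90), and the tray is below. I check the battery's yaw in the grip, then lower it.

Run:
```python
from h import *
p,W=pts('wrist')
B=W[120:345,225:405].reshape(-1,3);B=B[(abs(B[:,0]-.556)<.05)]
t=np.nanpercentile(B[:,2],90);print('top',t)
for lo in(t-.004,t-.02):
    Q=B[(B[:,2]>lo)&(B[:,2]<t+.003)];r=cv2.minAreaRect((Q[:,:2]*1000).astype(np.float32));print(len(Q),r)
```

```text
top 0.15812450311404264
24347 ((555.8104858398438, -172.85476684570312), (73.74120330810547, 78.43473815917969), 0.7802122235298157)
33196 ((555.5897216796875, -173.59739685058594), (81.29364776611328, 98.57477569580078), 0.8950127959251404)
```

>>> step_arm([
  [5,[0.1,0.15,4],0],
  [5,[0.1,0.15,7],0],
  [5,[0.1,0.15,8.3],0],
  [5,[0.1,0.15,8.9],0],
  [5,[0.1,0.15,9.0],0],
  [5,[0.1,0.15,9.0],0],
])

```text
time_s: 5.88
ee_pos: [0.5588, -0.2, 0.0582]
ee_rot: [2.199, 2.241, 0.001]
wrist_force: [0.6, 1.5, -4.9]
gripper_width: 0.727
finger_force: 40.0
```

```bash
python3 to.py .557 -.201 .0566 0.9
```

```text
t 5.875 ee [ 0.5588 -0.2     0.0582] yaw 1.09 F [ 0.6  1.5 -4.9] w 0.7271734293085169 z [ 0.002 -0.001 -1.   ]
[0.557, -0.201, 0.0566, 0.9] [-0.1  -0.18  0.16] turn 0.2
```

>>> step_arm([
  [5,[0,-0.15,0.15],0],
  [5,[0,-0.15,0.25],0],
  [8,[0,-0.15,0.25],0],
  [8,[0,-0.15,0.2],0],
  [8,[0,-0.15,0.15],0],
  [5,[0,-0.15,0.15],0],
  [5,[0,-0.15,0.15],0],
  [5,[0,-0.15,0.15],0],
], grip_force=15)

```text
time_s: 6.88
ee_pos: [0.5566, -0.1996, 0.0553]
ee_rot: [2.2, 2.242, 0.0]
wrist_force: [1.4, -0.8, -0.4]
gripper_width: 0.726
finger_force: 15.0
```

```bash
python3 to.py .5562 -.1305 .0575 0.9 .557 -.2 .0575 0.9
```

```text
t 6.875 ee [ 0.5566 -0.1996  0.0553] yaw 1.1 F [ 1.4 -0.8 -0.4] w 0.7255619518196814 z [ 0. -0. -1.]
[0.5562, -0.1305, 0.0575, 0.9] [ 6.91  0.1  -0.22] turn 0.2
[0.557, -0.2, 0.0575, 0.9] [-0.04  0.04 -0.22] turn 0.2
```

>>> step_arm([
  [5,[1.2,0.1,0],0.2],
  [5,[2.4,0.1,0],0.2],
  [5,[3.6,0.1,0],0.2],
  [5,[4.8,0.1,0],0.2],
  [5,[5.8,0.1,0],0.2],
  [5,[6.9,0.1,0],0.2],
  [5,[6.9,0.1,0],0.2],
])

```text
time_s: 7.75
ee_pos: [0.5559, -0.1289, 0.0553]
ee_rot: [-2.202, -2.24, -0.001]
wrist_force: [-1.6, 2.0, 1.7]
gripper_width: 0.729
finger_force: 15.0
```

```bash
python3 to.py .5562 -.1305 .0575 0.9
python3 - <<'E'
from h import *
p,_=grab('wrist');save('w3.png',p)
p,W=pts('wrist')
E
```

```text
t 7.75 ee [ 0.5559 -0.1289  0.0553] yaw 0.97 F [-1.6  2.   1.7] w 0.7293950552879921 z [-0.     0.001 -1.   ]
[0.5562, -0.1305, 0.0575, 0.9] [-0.16  0.03 -0.22] turn 0.1
```

View pics/w3.png

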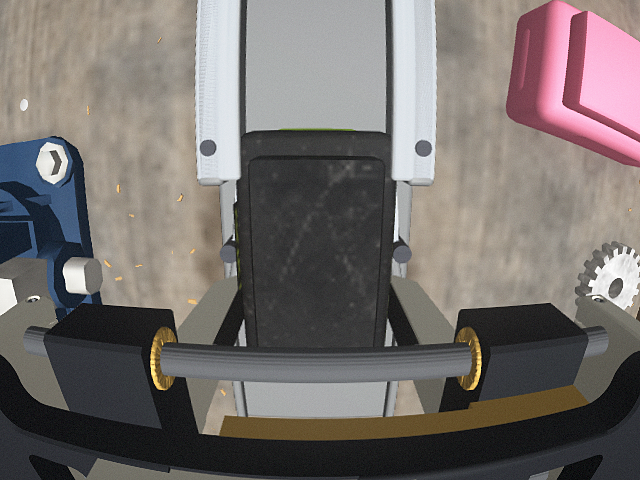

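The battery's nose is under the rails, centred, and the catches are spread (px 230 and 400). Now I release, go behind the tail with the fingers closed, and push.

>>> step_arm([
  [8.2,[0,0,0],0],
  [8.2,[0,0,0],0],
  [8.2,[0,0,-3],0],
  [8.2,[0,0,-6],0],
  [4,[-4,0,-6],0],
  [0,[-6.8,0,-6],0],
  [0,[-6.8,0,-6],0],
  [0,[-6.8,0,-6],0],
  [0,[-6.8,0,-6],0],
  [0,[-6.8,0,-3],0],
  [0,[-6.8,0,0],0],
  [0,[-6.8,0,0],0],
])

```text
time_s: 9.3
ee_pos: [0.5549, -0.1967, 0.0524]
ee_rot: [-2.199, -2.236, 0.003]
wrist_force: [-0.9, -0.5, -0.4]
gripper_width: 0.071
finger_force: 0.0
```

```bash
python3 to.py .5555 -.081 .0553 0.9
```

```text
t 9.3 ee [ 0.5549 -0.1967  0.0524] yaw 0.96 F [-0.9 -0.5 -0.4] w 0.07131716094560464 z [-0.005  0.003 -1.   ]
[0.5555, -0.081, 0.0553, 0.9] [11.57  0.25 -0.26] turn 0.1
```

>>> step_arm([
  [0,[1.5,0.1,0],0],
  [0,[3,0.1,0],0],
  [0,[4,0.1,0],0],
  [0,[5,0.1,0],0],
  [0,[6,0.1,0],0],
  [0,[7,0.1,0],0],
  [0,[8,0.1,0],0],
  [0,[9,0.1,0],0],
  [0,[9.8,0.1,0],0],
  [0,[10.5,0.1,0],0],
  [0,[11,0.1,0],0],
  [0,[11,0.1,0],0],
])

```text
time_s: 10.8
ee_pos: [0.5575, -0.0885, 0.0571]
ee_rot: [2.201, 2.237, 0.001]
wrist_force: [-0.2, -3.9, 2.6]
gripper_width: 0.003
finger_force: 2.1
```

```bash
python3 to.py .5555 -.081 .0553 0.9
```

```text
t 10.8 ee [ 0.5575 -0.0885  0.0571] yaw 0.95 F [-0.2 -3.9  2.6] w 0.0029262682302337102 z [ 0.003 -0.002 -1.   ]
[0.5555, -0.081, 0.0553, 0.9] [ 0.75 -0.19  0.18] turn 0.0
```

>>> step_arm([
  [0,[0.2,-0.1,0.1],0],
  [0,[0.4,-0.1,0.1],0],
  [0,[0.6,-0.1,0.1],0],
  [0,[0.75,-0.1,0.1],0],
  [0,[0.85,-0.1,0.1],0],
  [0,[0.9,-0.1,0.1],0],
])

```text
time_s: 11.55
ee_pos: [0.5571, -0.0814, 0.0568]
ee_rot: [2.199, 2.235, -0.0]
wrist_force: [0.3, -13.4, 4.2]
gripper_width: 0.004
finger_force: 6.5
```

```bash
python3 to.py .5555 -.081 .0553 0.9
```

```text
t 11.55 ee [ 0.5571 -0.0814  0.0568] yaw 0.91 F [  0.3 -13.4   4.2] w 0.0037450722948393998 z [ 0.004 -0.004 -1.   ]
[0.5555, -0.081, 0.0553, 0.9] [ 0.04 -0.16  0.15] turn 0.0
```

Force is now rising at the expected end position. I'll push slightly more, then back off and up to look.

>>> step_arm([
  [0,[0.2,0,0],0],
  [0,[0.3,0,0],0],
  [0,[0.3,0,0],0],
])

```text
time_s: 11.92
ee_pos: [0.557, -0.0812, 0.0569]
ee_rot: [2.198, 2.232, -0.004]
wrist_force: [0.9, -23.5, 2.1]
gripper_width: 0.003
finger_force: 12.3
```

>>> step_arm([
  [0,[-2,0,0],0],
  [0,[-4,0,-5],0],
  [0,[-6,0,-11],0],
  [0,[-6,0,-14],0],
  [0,[-6,0,-14],0],
])

```text
time_s: 12.55
ee_pos: [0.5582, -0.1369, 0.1986]
ee_rot: [2.2, 2.235, 0.006]
wrist_force: [-0.7, -0.2, -0.1]
gripper_width: 0.008
finger_force: 0.0
```

```bash
python3 to.py .48 .067 .145 0.9
python3 - <<'E'
from h import *
p,_=grab('wrist');grab('side');grab('scene');q=cv2.resize(p[0:300,150:480],None,fx=2,fy=2,interpolation=cv2.INTER_CUBIC)[:600];save('w4.png',q)
p,W=pts('wrist')
m=(abs(W[...,0]-.555)<.022)&(W[...,2]>.0645)&(W[...,2]<.072)&(W[...,1]>-.1)&(W[...,1]<.033);Q=W[m]
print('top block y',np.percentile(Q[:,1],[0,1,50,99,100]).round(4),Q[:,2].mean())
for n in('wrist','side','scene'):
    p,W=pts(n);b=W[(W[...,2]>.128)&(W[...,2]<.155)&(abs(W[...,0]-.553)<.07)&(abs(W[...,1]-.065)<.04)]
    if len(b)>10:print(n,'ball',len(b),b.mean(0).round(4),b.min(0).round(4),b.max(0).round(4))
E
```

```text
t 12.55 ee [ 0.5582 -0.1369  0.1986] yaw 0.9 F [-0.7 -0.2 -0.1] w 0.00787170959241534 z [ 0.007 -0.001 -1.   ]
[0.48, 0.067, 0.145, 0.9] [20.52 -7.53  5.28] turn 0.0
top block y [-0.0624 -0.0616 -0.0191  0.0258  0.0273] 0.06776565184511242
side ball 63 [0.5257 0.0608 0.1423] [0.5173 0.0508 0.1298] [0.5356 0.0741 0.1531]
scene ball 114 [0.5293 0.0603 0.1427] [0.5191 0.0512 0.1292] [0.5421 0.0729 0.1523]
```

View pics/w4.png

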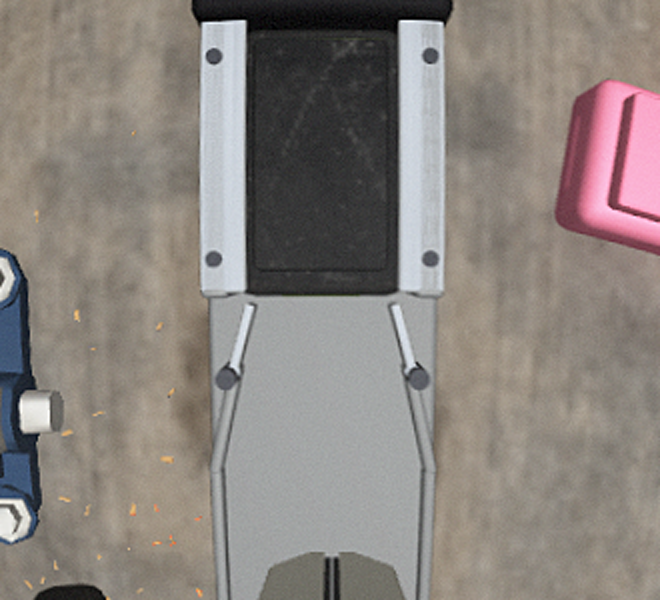

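The crop shows the battery home between the rails (tail at row ~293) and both leaf tips sprung in behind it (px 250 and 393, row 305). The top block ends at y 0.026, as expected for seated. Now the switch.

>>> step_arm([
  [0,[5,-4,0],0],
  [0,[10,-8.5,0],0],
  [0,[15,-8.5,0],0],
  [0,[20.4,-8.5,0],0],
  [0,[20.4,-8.5,3],0],
  [0,[20.4,-8.5,5.6],0],
  [0,[20.4,-8.5,5.6],0],
  [0,[20.4,-7,5.6],0],
  [0,[20.4,-5.5,5.6],0],
  [0,[20.4,-4,5.6],0],
  [0,[20.4,-2.5,5.6],0],
  [0,[20.4,-2.5,5.6],0],
])

```text
time_s: 14.2
ee_pos: [0.5286, 0.0669, 0.1388]
ee_rot: [2.204, 2.238, 0.0]
wrist_force: [0.2, -0.2, 1.0]
gripper_width: 0.011
finger_force: 0.0
```

```bash
python3 to.py .55 .067 .142 0.9
```

```text
t 14.2 ee [0.5286 0.0669 0.1388] yaw 0.88 F [ 0.2 -0.2  1. ] w 0.010758798498647764 z [ 0.  0. -1.]
[0.55, 0.067, 0.142, 0.9] [-0.03  2.14 -0.32] turn -0.0
```

>>> step_arm([
  [0,[0,0.8,0],0],
  [0,[0,1.4,0],0],
  [0,[0,1.8,0],0],
  [0,[0,2.2,0],0],
  [0,[0,2.4,0],0],
  [0,[0,2.6,0],0],
  [0,[0,2.6,0],0],
])

```text
time_s: 15.08
ee_pos: [0.5515, 0.0674, 0.1379]
ee_rot: [-2.201, -2.236, 0.007]
wrist_force: [-16.0, -0.8, 7.8]
gripper_width: 0.005
finger_force: 7.9
```

```bash
python3 to.py .55 .067 .142 0.9
python3 - <<'E'
from h import *
grab('side');grab('scene')
for n in('side','scene'):
    p,W=pts(n);b=W[(W[...,2]>.125)&(W[...,2]<.155)&(W[...,0]>.565)&(W[...,0]<.62)&(abs(W[...,1]-.065)<.03)]
    if len(b)>10:print(n,'ball',len(b),b.mean(0).round(4),b.min(0).round(4),b.max(0).round(4))
E
```

```text
t 15.075 ee [0.5515 0.0674 0.1379] yaw 0.91 F [-16.   -0.8   7.8] w 0.004529859290797991 z [-0.006 -0.    -1.   ]
[0.55, 0.067, 0.142, 0.9] [-0.04 -0.15 -0.41] turn 0.0
side ball 65 [0.5765 0.0604 0.1408] [0.5658 0.0523 0.1253] [0.588  0.0718 0.1531]
scene ball 97 [0.577  0.0594 0.1405] [0.5654 0.0514 0.1254] [0.5892 0.071  0.1528]
```

The lever is against its stop: 16 N, ball near x 0.577. I back off and go up and away.

>>> step_arm([
  [0,[0,-2,0],0],
  [0,[0,-5,0],0],
  [0,[0,-7,-5],0],
  [0,[0,-7,-11],0],
  [0,[-5,-8,-14],0],
  [0,[-14,-10,-14],0],
  [0,[-17,-10,-14],0],
  [0,[-17,-10,-14],0],
  [0,[-17,-10,-14],0],
])

```text
time_s: 16.3
ee_pos: [0.4569, -0.1039, 0.2785]
ee_rot: [2.205, 2.237, 0.001]
wrist_force: [0.0, 0.7, -0.7]
gripper_width: 0.005
finger_force: 0.0
```

```bash
python3 to.py .55 .067 .142 0.9
python3 - <<'E'
from h import *
a,_=grab('side');save('f.png',cv2.resize(a[140:350,200:460],None,fx=2.8,fy=2.8,interpolation=cv2.INTER_CUBIC))
for n in('side',):
    p,W=pts(n);b=W[(W[...,2]>.125)&(W[...,2]<.155)&(W[...,0]>.5)&(W[...,0]<.62)&(abs(W[...,1]-.065)<.03)]
    if len(b)>10:print(n,'ball',len(b),b.mean(0).round(4))
E
```

```text
t 16.3 ee [ 0.4569 -0.1039  0.2785] yaw 0.84 F [ 0.   0.7 -0.7] w 0.004746439256738419 z [ 0.001  0.    -1.   ]
[0.55, 0.067, 0.142, 0.9] [16.95  9.55 13.67] turn -0.1
side ball 78 [0.575  0.0617 0.1401]
```

View pics/f.png

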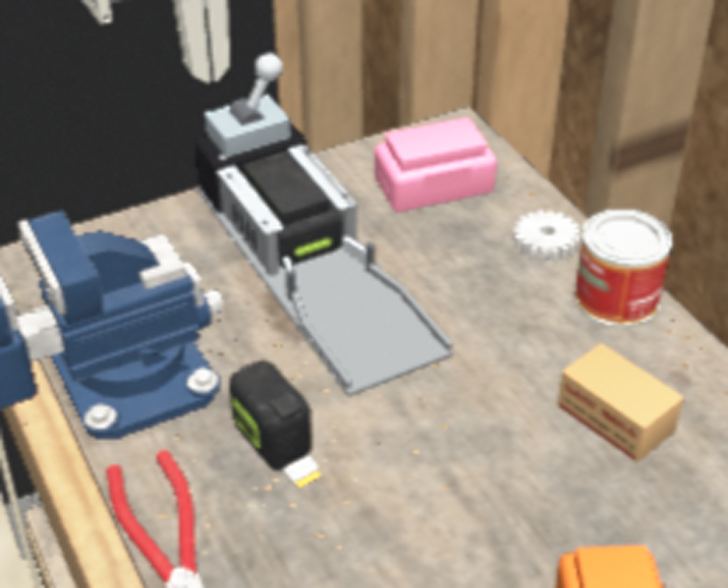

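The final view shows the battery home (tail at px ~(312,245)) with both catches in, the lever over to +x (ball at (268,66)), and the bystanders in place.

```bash
python3 -c "
from bench import job
print(job.job_done())"
```

```text
the job is handed in; nothing more can be done
None
```

The battery is fully home in the charger with both catches snapped in behind it, the switch is thrown over to its +x stop, the tape measure, carton and pliers are where they were, and the job was handed in at about 16 s.

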